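Put the battery pack on charge

ROBOT

A 6-joint arm with a two-finger parallel gripper is mounted at the origin on a cart in front of the work surface, level with it; the furniture and walls round the work are solid. World frame = base frame: x ahead of the robot, y to its left, z up, the work surface at z = 0. Lengths are in mm, angles in rad, forces in N, time in s.
With the tool pointing down it reaches from about 300 to 750 mm from the base axis. Payload 8.5 kg.
Tool frame: the origin (TCP) lies between the finger pads; the fingertips stand 19 mm ahead of it and the grasp point (between the pads) is the TCP; z points along the fingers, y is the line along which they close (so a half turn about z gives the same grasp; the last joint's range is limited). The gripper opens to 88 mm and grips with 3 to 60 N. Pads are 18 mm wide; open, the fingers measure 123 mm over their backs; the gripper's body (75 mm by 187 mm) begins 45 mm behind the grasp point.
Start: joints at [1.022, 0.381, 1.297, -0, 1.464, -0.215], TCP at [180.19, 519.627, 257.748] pointing down, gripper open.
Joint ranges: [-3.11, 3.11], [-0.89, 2.33], [0.22, 2.48], [-1.42, 4.56], [0.17, 2.85], [-2.88, 2.88]. Speed limits (rad/s): [2.39, 2.39, 3.14, 3.14, 3.14, 3.14].

INTERFACE

Orientations are given as a rotation vector (axis times angle).
In Python, from rig import * gives the robot as it stands.
- The arm moves only by the tool apply_moves, never from a script. Its argument "plan" is text: rows parted by semicolons, each of 5 numbers parted by spaces: the closure, from 0 (fully open) to 1 (shut), then the shift along the tool's x, y, z normalised to -1 to 1, where 1 is 0.25 m, then the turn about the tool's z normalised to -1 to 1, where 1 is 180 degrees. In form: grip dx dy dz turn; .... A call has 1 to 20 rows; each row is the pose to reach, as a shift and turn from the pose commanded when the call began, along the tool's axes at that moment, turning the shorter way round; what a row does not reach only later rows make up. A row lasts 1/12 s, in which the tool goes at most 41.7 mm and 7.16 degrees, less where a joint would pass 70% of its speed; a pose out of reach is approached as far as the arm can. A call with a number of a shift or a turn outside -1 to 1 is refused whole. A call with a gripper value outside its range is refused whole. The fingers move at their own pace and stop on an object; the grip force is fixed at half the most. Time passes only in rows, so rows that repeat a pose let the fingers close. It gives the time, the measured TCP pose, the force, the opening and the grip force at its end, in the units of the state.
- read_state(): the state, without advancing time (a new reading comes with each control period).
- camera(name): name is "side" or "top"; returns (picture, depth): 384x512x3 uint8, red, green, blue; 384x512 float32, mm along the optical axis (not along the pixel's ray), 0 where there is no reading.
- camera_info(name): a dict with "vfov" (degrees; the focal length in pixels is half the picture's height over the tangent of half this angle, whatever the lens; pixels are square), "cx", "cy" (the principal point, pixels), "rvec" (rotation vector, rad) and "tvec" (3), from world to camera coordinates, as OpenCV has them. Camera axes: x right, y down, z forward; pixel columns grow to the right and rows downward; lengths in mm; the calibration is good to about 2 mm. A picture is of the moment at which its call begins. camera_info takes no time and is no camera call.
- sign_off(): hands the job in; it is judged then, once.
The state is a dict: "t": time; "q": joint angles; "qvel": joint speeds; "joint_efforts": joint torques, N m; "position": TCP position; "orientation": TCP orientation; "ft_force": force on the tool from outside, world axes, zero at the start; "wrist_torque": the same for the moment, N m; "opening": finger opening in mm; "grasp_force": force on a finger pad.
Only numpy, scipy, OpenCV 4.12 (cv2) and the standard library are available. Lean on these libraries where they do the work, as an engineer would, in place of code of your own. Each camera call takes 0.05 s, during which the arm holds its last target. There are 200 camera calls.

TASK

Put the loose blue battery pack into the empty bay of the charging station with its orange-marked end at the low end of the bay, and press it in until its cap sits flush on the deck while the station is still off. Then push the upper half of the red rocker down so that it snaps over to on. Leave the other things on the bench where they are.

Things in the scene. Friction and masses are not known exactly. Their poses are not given: they have to be found in the camera images.
- pack: Loose battery pack, 0.14 kg, 32 mm high: black lower body 66 x 40 x 18 mm (x, y, z) under a blue cap 74 x 47 x 14 mm that overhangs it all round. Origin: centre of its underside; x lengthwise, z up. Orange band across the cap at its -x end. Starts flat on the worktop, cap up, x within 0.65 rad of straight ahead of the robot. Grip it across the cap's 47 mm width to keep the lower body free.
- pack_contacts (a point): Middle of the brass contacts on the pack's underside, 24.5 mm from its origin towards its -x (orange) end.
- bay: Bay in the station's sloping grey deck. Origin: centre of its mouth, in the deck plane; x up the slope (away from the robot), y level to the left, z square out of the deck, leaning 30 degrees from vertical towards the robot. Recess 69 (x) x 43 (y) x 19 mm deep, 1.5 mm play a side. Orange line at its low (-x) end. Pack home: axes parallel to these, its origin at 0, 0, -18 mm, cap resting on the deck.
- bay_contacts (a point): Middle of the brass blades at the low end of the bay, 24.5 mm down the slope from its middle, 18 mm below the deck; the pack's contacts lie here when it is home the right way round.
- charger: Charging station, fixed on the worktop: light grey wedge with a white rim and a deck that slopes 30 degrees down towards its front, 134 mm deep, 196 mm wide, 34 mm high in front and 104 mm at the back. Origin: on its underside, below the middle of the deck; x to its back, y to its left, z up. The deck is flat but for the bay (left) and the switch (right).
- rocker (a joint): Red mains rocker right of the bay. -0.22 rad: off (upper half raised, its end 13 mm above the deck); +0.22: on (upper half down, flat 5 mm above the deck). Over-centre: it stays at either end and snaps over once past 0; about 4 N square to the deck on the raised end starts it. Pivot parallel to the bay's y, at x -6, y -102 mm in the bay's frame; each half is 20 mm long, 25 mm wide; frame 2.5 mm high.
- rocker_on_half (a point): Point on the face of the rocker's upper (on) half, marked with a white bar, about 13 mm up the slope from the pivot; it moves with the rocker.
- timer: White kitchen-type timer 66 x 66 x 19 mm lying on the worktop; origin at its underside. To be left alone.
- vial_1: Brown vial, 24 mm wide, 47 mm high; origin at its underside. To be left alone.
- vial_2: Blue vial, 24 mm wide, 47 mm high; origin at its underside. To be left alone.
- petri_dish: White petri dish, 61 mm across, 13 mm high; origin at its underside. To be left alone.
- marker: Red-capped marker, 118 mm long, 13 mm thick; origin at its underside. To be left alone.
Things that resemble listed ones, but are neither listed nor needed, are in the scene too. There is more than one size of the pack; the job needs the larger.

How it is judged:
By the outcome, as a careful person would: the job done as asked, in the order asked, and still so for the second after the job is handed in, with the robot touching nothing.
It also fails if it takes over 42 s, if anything falls off the work surface, if the arm or the gripper's body presses on something with over 40 N, if the wrist force passes 120 N, or if a joint passes its speed limit or range.

## Working session

There is one attempt and no reset: what is moved stays moved. The work goes in short steps, Python scripts to look and compute and a tool call to move; the robot and the scene stay as the last step left them, time stands still between calls to the robot, and variables do not carry over. Pictures are saved under pics/ and viewed, at most 10 in all, crops included, and the job is handed in when it is done.

Besides the shell and the picture viewer there is one more tool, called after "Call:" as name(argument=value, ...), one argument or row to a line, values as JSON. apply_moves: Moves the arm, as the interface text tells. Scaled input: -1 to 1 covers 0.25 m each way for a shift and 180 degrees each way for a turn. Its arguments: {"type":"object","properties":{"plan":{"type":"string"}},"required":["plan"]}

```bash
mkdir -p pics
cat > h.py <<'E'
from rig import *
import numpy as np, cv2
from scipy.spatial.transform import Rotation as R
def cam(name):
    p,d=camera(name); np.savez('%s.npz'%name,p=p,d=d); return p,d
def cloud(name,d):
    i=camera_info(name); h,w=d.shape; f=h/2/np.tan(np.radians(i['vfov'])/2)
    v,u=np.mgrid[:h,:w]; P=np.stack([(u-i['cx'])*d/f,(v-i['cy'])*d/f,d],-1)
    M=R.from_rotvec(np.ravel(i['rvec'])).as_matrix()
    return (P-np.ravel(i['tvec']))@M
E
python3 - <<'E'
from h import *
print(read_state())
for n in('top','side'):
    p,d=cam(n); print(n,camera_info(n)); cv2.imwrite('pics/%s0.png'%n,cv2.resize(p[:,:,::-1],(800,600)))
E
```

```text
{'t': 0.0, 'q': array([ 1.02166860e+00,  3.81177374e-01,  1.29827458e+00,  5.72399973e-06,
        1.46361500e+00, -2.15296291e-01]), 'qvel': array([-0.00066507, -0.00123996, -0.00044711, -0.00020039,  0.00056461,
        0.00169903]), 'joint_efforts': array([ 2.75409475e-04, -4.37935066e+01, -2.24546278e+01,  7.13450485e-02,
        3.53787770e-02, -1.18863545e-04]), 'position': array([180.0727493 , 519.40458017, 257.14309825]), 'orientation': array([-5.21858232e-01, -3.09738211e+00,  2.14501012e-03]), 'ft_force': array([-1.36850628,  0.10859002, -0.09953058]), 'wrist_torque': array([-0.01759489,  0.00808687,  0.00247202]), 'grasp_force': 0.0, 'opening': 88.0267838745999}
top {'vfov': 42.46211522826235, 'cx': 259.5535998513348, 'cy': 186.04995161146837, 'rvec': array([ 1.73900101, -2.33291033,  0.39888298]), 'tvec': array([ 127.23749748,  542.22461052, 1736.73744723])}
side {'vfov': 56.76586833932979, 'cx': 251.42864665962117, 'cy': 187.2363218396838, 'rvec': array([ 1.90302107, -0.37503175,  0.27601889]), 'tvec': array([-522.20887143,  126.91056917,  935.30203389])}
```

View pics/top0.png

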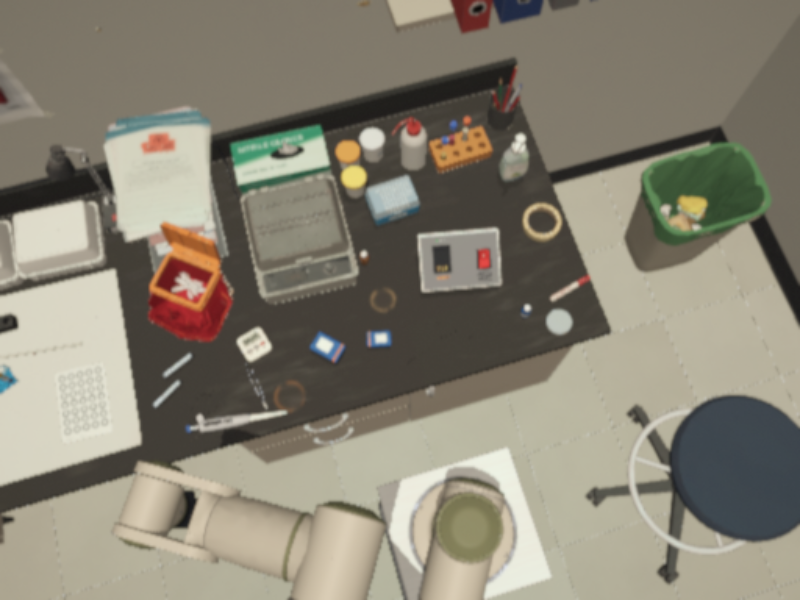

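View pics/side0.png

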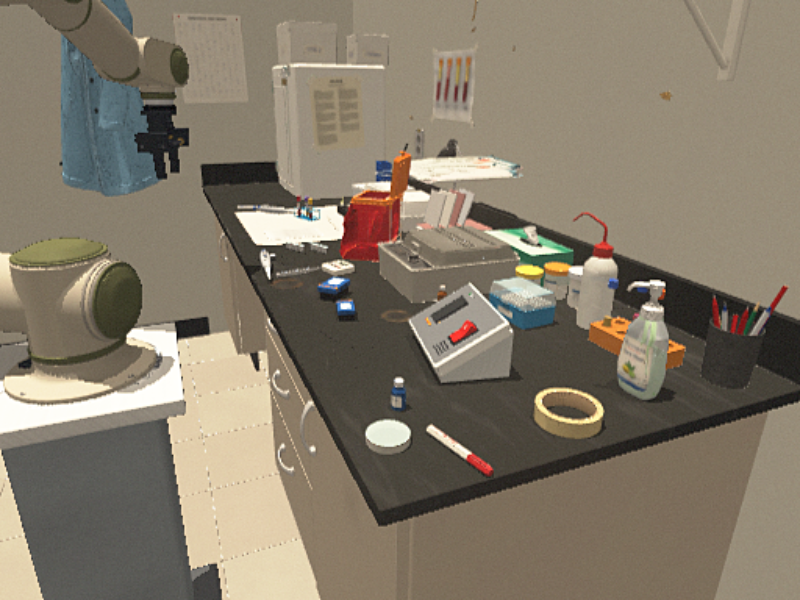

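The top view shows the larger pack near (327,346), the small one at (379,339), and the charger at (458,260) with its bay on the left and rocker on the right. Next I'll crop closer.

Run:
```python
from h import *
z=np.load('top.npz');p,d=z['p'],z['d']
a=p[140:240,190:330]; cv2.imwrite('pics/c0.png',cv2.resize(a[:,:,::-1],(784,560),interpolation=cv2.INTER_CUBIC))
C=cloud('top',d)
for u,v in [(209,221),(242,218),(283,165),(310,165),(280,180),(265,180),(318,180)]: print(u,v,C[v,u].round(1))
hsv=cv2.cvtColor(p,cv2.COLOR_RGB2HSV)
print(hsv[221,209],hsv[225,215])
# deck plane
m=np.zeros(d.shape,bool); m[148:187,268:320]=1
Q=C[m]; Q=Q[(Q[:,2]>38)&(Q[:,2]<100)]
for k in range(8):
    A=np.c_[Q[:,:2],np.ones(len(Q))]; s=np.linalg.lstsq(A,Q[:,2],rcond=None)[0]; r=Q[:,2]-A@s; Q=Q[abs(r)<max(2.,1.5*r.std())]
print('plane',s,len(Q),r.std(),'slope',np.degrees(np.arctan(np.hypot(*s[:2]))),'yaw',np.arctan2(s[1],s[0]))
```

```text
209 221 [498.3 181.9  30.9]
242 218 [473.1  60.4  34.7]
283 165 [ 625.5 -147.5   55.1]
310 165 [ 589.1 -242.8   73.8]
280 180 [ 573.  -119.4   46.6]
265 180 [605.7 -69.8   0. ]
318 180 [ 534.  -260.2   38.7]
[ 36  17 241] [174  51 165]
plane [ 5.18646193e-01 -1.08123939e-01 -2.61875184e+02] 495 1.5811542130206129 slope 27.914500091492766 yaw -0.2055296333641231
```

View pics/c0.png

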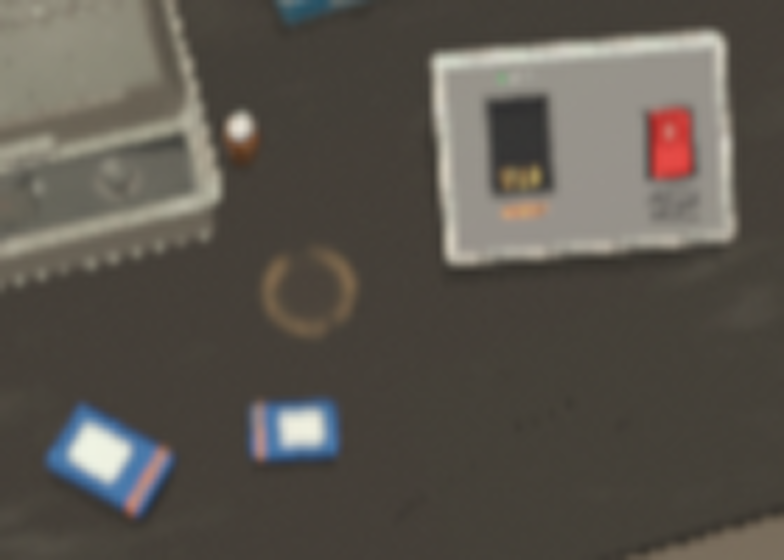

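The crop (×5.6) shows the large pack with its orange band at lower right, the bay corners at (487,98)–(554,190), and the rocker around (670,145). Next I'll fit poses to these.

```bash
cat > fit.py <<'E'
from h import *
from scipy.optimize import least_squares
i=camera_info('top'); f=192/np.tan(np.radians(i['vfov'])/2)
K=np.array([[f,0,i['cx']],[0,f,i['cy']],[0,0,1]])
def proj(P): return cv2.projectPoints(np.float64(P),np.ravel(i['rvec']),np.ravel(i['tvec']),K,None)[0][:,0]
def px(c): return np.array(c)/5.6+[190,140]-0.41
def frame(q,tilt): return (R.from_euler('z',q)*R.from_euler('y',tilt)).as_matrix()
rect=lambda l,w:np.array([[l,w,0],[l,-w,0],[-l,-w,0],[-l,w,0]])/2
E
python3 - <<'E'
from fit import *
pk=px([(45,458),(80,402),(173,455),(137,518)])
obj=rect(74,47)
g=lambda s:(proj(obj@frame(s[2],0).T+[s[0],s[1],32])-pk).ravel()
for q0 in(.5,):
    s=least_squares(g,[490,180,q0]); print('pack',s.x,s.fun.round(1))
by=px([(487,98),(548,94),(554,190),(494,196)])
z=np.load('top.npz');C=cloud('top',z['d'])
m=np.zeros(z['d'].shape,bool); m[150:185,291:303]=1
Q=C[m]; print('deck region z',Q[:,2].min(),Q[:,2].max())
def T(s): return frame(s[3],-np.pi/6)
dk=px([(434,52),(722,36),(733,240),(450,262)])
def h(s):
    n=T(s)[:,2]; r=(proj(rect(69,43)@T(s).T+s[:3])-by).ravel()
    rk=proj(np.array([[-6,-102,4]])@T(s).T+s[:3])-px([(671,143)])
    return np.r_[r,rk.ravel()*.5,np.median((Q-s[:3])@n)*.5]
s=least_squares(h,[620,-140,70,-.2]); print('bay',s.x,s.fun.round(2))
b=s.x
B=(C-b[:3])@T(b)
for v in(150,160,170,180): print(v,B[v,291:303:3].round(1).tolist())
print('deck corners in bay frame (ray-plane)')
n=T(b)[:,2];Rm=cv2.Rodrigues(i['rvec'])[0];c=-Rm.T@i['tvec']
for u in dk:
    r=Rm.T@np.linalg.inv(K)@[*u,1]; P=c+r*((b[:3]-c)@n)/(r@n); print(P.round(1),((P-b[:3])@T(b)).round(1))
E
```

```text
pack [496.53121912 182.23280231   0.74316907] [-0.4  0.3  0.2 -0.   0.2  0.2 -0.1 -0.5]
deck region z 27.318305129274577 1818.3997907241062
bay [ 6.17403323e+02 -1.42508594e+02  7.34193727e+01 -2.05287902e-01] [-0.22 -0.21  0.19 -0.38  0.26  0.4  -0.24  0.23  0.03 -0.05  0.02]
150 [[56.7, -35.3, 3.8], [54.3, -48.0, -9.1], [52.7, -60.0, -15.1], [53.8, -69.5, 2.1]]
160 [[18.2, -33.3, -0.2], [17.7, -44.4, 2.5], [17.6, -55.2, 8.5], [15.7, -67.3, 1.7]]
170 [[-20.7, -31.3, -4.0], [-20.7, -42.1, 2.1], [-21.7, -53.6, 1.6], [-22.0, -64.6, 5.5]]
180 [[-57.8, -28.1, 4.6], [-59.6, -40.0, 0.2], [-58.7, -50.4, 10.2], [-60.7, -62.5, 4.5]]
deck corners in bay frame (ray-plane)
[ 685.8 -101.3  107.2] [67.6 54.3  0. ]
[ 642.2 -291.5  105. ] [  63.2 -140.8   -0. ]
[ 523.1 -267.    34.8] [ -77.3 -141.1   -0. ]
[563.2 -76.4  35. ] [-76.9  53.6   0. ]
```

Run:
```python
from fit import *
z=np.load('top.npz');p=z['p']; hsv=cv2.cvtColor(p,cv2.COLOR_RGB2HSV)
sub=np.s_[205:240,192:226]
g=cv2.resize(p[sub],None,fx=8,fy=8,interpolation=cv2.INTER_CUBIC).max(2)
m=((g>85)*255).astype(np.uint8)
cs=max(cv2.findContours(m,0,1)[0],key=cv2.contourArea)
r=cv2.boxPoints(cv2.minAreaRect(cs)); pk=r/8-.44+[192,205]; print(pk.round(1),cv2.minAreaRect(cs))
Rm=cv2.Rodrigues(i['rvec'])[0];c=-Rm.T@i['tvec']
W=[]
for u in pk:
    q=Rm.T@np.linalg.inv(K)@[*u,1]; W.append(c+q*(32-c[2])/q[2])
W=np.array(W); print(W.round(1),W.mean(0)); E=np.diff(W,axis=0); print(np.linalg.norm(E,axis=1),np.arctan2(E[:,1],E[:,0]))
s=np.load('side.npz')['p']; a=cv2.resize(s[175:250,255:335],(640,600),interpolation=cv2.INTER_CUBIC)
cv2.imwrite('pics/s1.png',a[:,:,::-1])
```

```text
[[196.4 222.5]
 [203.8 209.8]
 [221.9 220.3]
 [214.5 233. ]] ((140.8108673095703, 134.68133544921875), (167.64505004882812, 117.54590606689453), 30.256441116333008)
[[506.  228.4  32. ]
 [546.  189.5  32. ]
 [486.7 134.8  32. ]
 [447.4 173.9  32. ]] [496.51279858 181.65763137  32.        ]
[55.80582068 80.68799304 55.35738049] [-0.77028279 -2.39709436  2.35855256]
```

View pics/s1.png

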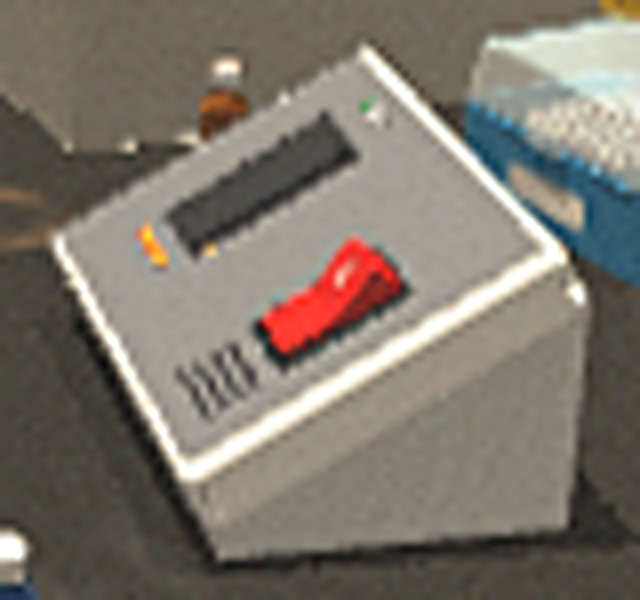

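The side crop (×8) shows bay corners at (330,113), (358,155), (196,255), (165,210) and the rocker's upper half raised (off). Joint fit of both cameras follows.

Run:
```python
from fit import *
def pr(n,P):
    i=camera_info(n); f=192/np.tan(np.radians(i['vfov'])/2)
    return cv2.projectPoints(np.float64(P),np.ravel(i['rvec']),np.ravel(i['tvec']),np.array([[f,0,i['cx']],[0,f,i['cy']],[0,0,1]]),None)[0][:,0]
ps=lambda c:np.array(c)/8+[255,175]-.44
bt=px([(487,98),(548,94),(554,190),(494,196)]); bs=ps([(330,113),(358,155),(196,255),(165,210)])
dt=px([(434,52),(722,36),(733,240),(450,262)]); ds=ps([(362,47),(568,262),(187,478),(55,240)])
def model(s):
    T=frame(s[3],-np.pi/6); return rect(69,43)@T.T+s[:3],(rect(140,196)+[s[4],s[5],0])@T.T+s[:3]
def g(s,which):
    b,d=model(s); r=[]
    if 't' in which: r+=[pr('top',b)-bt,(pr('top',d)-dt)*.7]
    if 's' in which: r+=[pr('side',b)-bs,(pr('side',d)-ds)*.7]
    hz=s[2]+s[4]*.5-69
    return np.r_[np.ravel(r),hz]
for w in('t','s','ts'):
    q=least_squares(g,[617,-142,72,-.21,-5,-43],args=(w,)); print(w,q.x.round(3),q.cost.round(2))
print(q.fun.round(1))
st=read_state(); Rt=R.from_rotvec(st['orientation']); print(Rt.as_matrix().round(3))
# shift to pack, tool y must lie along pack y
print('d tool',(Rt.inv().apply([496.5-180.07,182-519.4,0])/250).round(4), 'tool y yaw',np.arctan2(*Rt.as_matrix()[[1,0],1]))
```

```text
t [ 6.18031e+02 -1.42793e+02  7.17860e+01 -2.12000e-01 -5.58300e+00
 -4.35070e+01] 0.55
s [ 6.16047e+02 -1.43249e+02  7.19830e+01 -2.09000e-01 -6.29200e+00
 -4.79200e+01] 1.68
ts [ 6.17253e+02 -1.42322e+02  7.14470e+01 -2.09000e-01 -5.73300e+00
 -4.49780e+01] 2.98
[-0.2  0.   0.2 -0.1  0.2  0.7 -0.3  0.4  0.3  0.7  0.4  0.   0.2 -0.1
  0.  -0.1 -0.2 -0.2  0.9 -0.  -0.   0.2  0.1 -0.1  0.8 -0.5  0.3 -1.2
 -0.3  0.2 -0.4 -0.5 -0.4]
[[-0.945  0.328 -0.001]
 [ 0.328  0.945 -0.001]
 [ 0.    -0.001 -1.   ]]
d tool [-1.638e+00 -8.604e-01  7.000e-04] tool y yaw 1.237002441611235
```

Call:
apply_moves(
  plan="0 -0.82 -0.43 0.3 0;0 -0.82 -0.43 0.3 0;0 -0.82 -0.43 0.3 0;0 -0.82 -0.43 0.3 0;0 -0.82 -0.43 0.3 0;0 -0.82 -0.43 0.3 0;0 -0.82 -0.43 0.3 0;0 -0.82 -0.43 0.3 0",
)

```text
t: 0.77
position: [339.4, 349.8, 182.1]
orientation: [-0.527, -3.096, 0.002]
ft_force: [-0.4, 1.4, 0.4]
opening: 87.9
grasp_force: 0.0
```

Run:
```python
from h import *
C=cloud('top',np.load('top.npz')['d']).reshape(-1,3)
a=.745; M=np.array([[np.cos(a),np.sin(a)],[-np.sin(a),np.cos(a)]])
L=(C[:,:2]-[496.5,182])@M.T
k=(abs(L[:,0])<45)&(abs(L[:,1])<105)&(C[:,2]<400); print('max z near grasp',np.sort(C[k,2])[-8:].round())
for d in range(0,12):
    t=d/11; c=np.array([496.5,182])*(1-t)+np.array([617,-142])*t
    k=(np.hypot(*(C[:,:2]-c).T)<100)&(C[:,2]<600); print(c.round(),np.sort(C[k,2])[-5].round(),end='; ')
```

```text
max z near grasp [41. 41. 41. 42. 43. 43. 43. 44.]
[496. 182.] 42.0; [507. 153.] 42.0; [518. 123.] 42.0; [529.  94.] 41.0; [540.  64.] 81.0; [551.  35.] 83.0; [562.   5.] 64.0; [573. -24.] 80.0; [584. -54.] 102.0; [595. -83.] 107.0; [ 606. -113.] 109.0; [ 617. -142.] 109.0;
```

Call:
apply_moves(
  plan="0 -0.814 -0.428 0.3 -0.343;0 -0.814 -0.428 0.3 -0.343;0 -0.814 -0.428 0.3 -0.343;0 -0.814 -0.428 0.3 -0.343;0 -0.814 -0.428 0.3 -0.343;0 -0.814 -0.428 0.3 -0.343;0 -0.814 -0.428 0.3 -0.343;0 -0.814 -0.428 0.3 -0.343;0 -0.814 -0.428 0.3 -0.343;0 -0.814 -0.428 0.3 -0.343;0 -0.814 -0.428 0.3 -0.343;0 -0.814 -0.428 0.3 -0.343",
)

```text
t: 1.77
position: [495.6, 184.0, 108.0]
orientation: [-1.138, 2.928, 0.0]
ft_force: [0.9, 0.1, -0.2]
opening: 88.2
grasp_force: 0.0
```

Run:
```python
from h import *
s=read_state(); M=R.from_rotvec(s['orientation']).as_matrix()
print(s['position'],s['q'].round(3),'ty yaw',np.arctan2(M[1,1],M[0,1]))
print(M.T@(np.array([496.5,182,43])-s['position'])/250)
p,d=cam('side'); cv2.imwrite('pics/s2.png',cv2.resize(p[120:240,170:330,::-1],(800,600),interpolation=cv2.INTER_CUBIC))
```

```text
[495.62271735 184.01464616 108.00863457] [ 0.131  0.504  1.577  0.     1.06  -2.181] ty yaw 2.312420395531645
[ 0.00296491 -0.00827027  0.26003467]
```

View pics/s2.png

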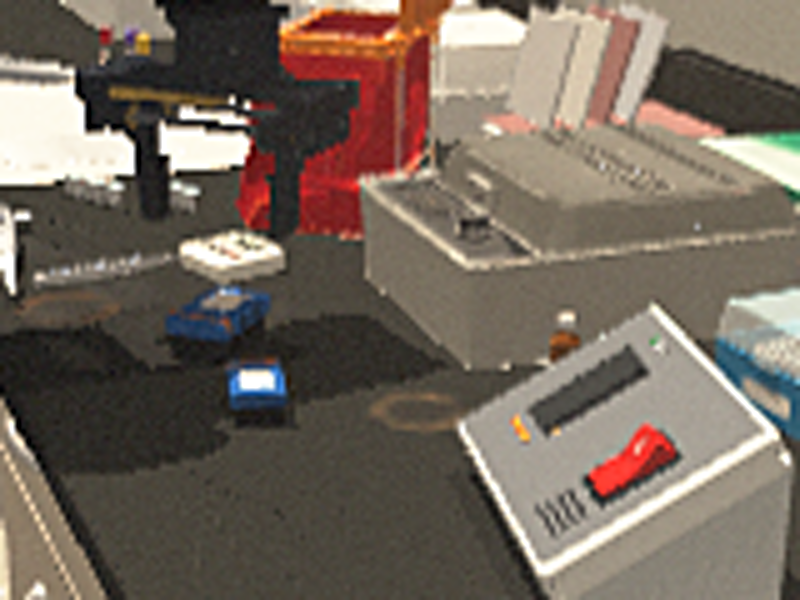

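The gripper hangs over the large pack with its fingers across the pack's width. Descending to grasp.

Call:
apply_moves(
  plan="0 0.003 -0.008 0.13 0;0 0.003 -0.008 0.26 0;0 0.003 -0.008 0.26 0;0 0.003 -0.008 0.26 0;1 0.003 -0.008 0.26 0;1 0.003 -0.008 0.26 0;1 0.003 -0.008 0.26 0;1 0.003 -0.008 0.26 0;1 0.003 -0.008 0.26 0;1 0.003 -0.008 0.26 0;1 0.003 -0.008 0.26 0;1 0.003 -0.008 0.26 0",
)

```text
t: 2.82
position: [496.6, 181.3, 43.1]
orientation: [-1.142, 2.927, 0.0]
ft_force: [-1.7, 0.6, 5.7]
opening: 46.6
grasp_force: 30.0
```

Run:
```python
from h import *
s=read_state(); print({k:np.round(s[k],2) for k in('position','opening','grasp_force','ft_force')})
p,d=cam('side'); cv2.imwrite('pics/s3.png',cv2.resize(p[160:220,190:250,::-1],(600,600),interpolation=cv2.INTER_CUBIC))
```

```text
{'position': array([496.62, 181.26,  43.06]), 'opening': np.float64(46.55), 'grasp_force': np.float64(29.97), 'ft_force': array([-1.75,  0.55,  5.66])}
```

View pics/s3.png

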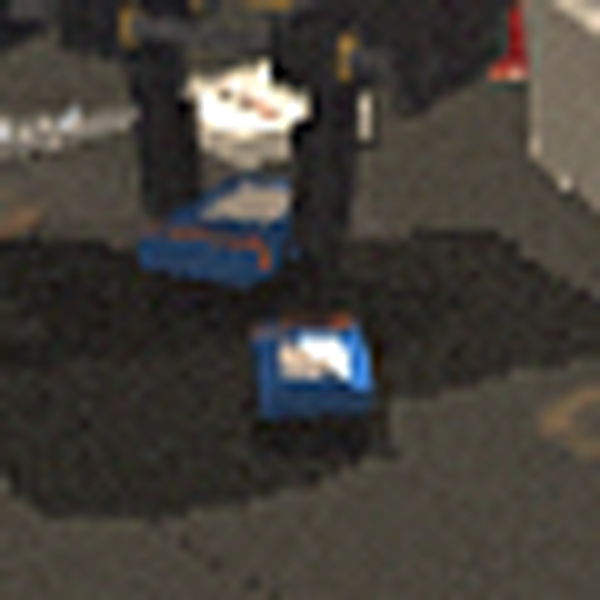

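Grip is firm (46.6 mm, 30 N). Lift and carry half way.

Call:
apply_moves(
  plan="1 0 0 -0.1 0;1 0 0 -0.25 0;1 0 0 -0.4 0;1 0 0 -0.6 0;1 0.25 -0.65 -0.6 0.15;1 0.25 -0.65 -0.6 0.15;1 0.25 -0.65 -0.6 0.15;1 0.25 -0.65 -0.6 0.15;1 0.25 -0.65 -0.6 0.15;1 0.25 -0.65 -0.6 0.15;1 0.25 -0.65 -0.6 0.15;1 0.25 -0.65 -0.6 0.15;1 0.25 -0.65 -0.6 0.15",
)

```text
t: 3.95
position: [560.1, 20.7, 192.6]
orientation: [0.43, -3.111, -0.0]
ft_force: [-1.0, 0.3, -1.0]
opening: 46.6
grasp_force: 30.0
```

```bash
cat > go.py <<'E'
from h import *
import sys
q=-.209; ex=np.array([.866*np.cos(q),.866*np.sin(q),.5]); ey=np.array([-np.sin(q),np.cos(q),0]); n=np.cross(ex,ey); b=np.array([617.3,-142.5,71.8])
s=read_state(); M=R.from_rotvec(s['orientation']).as_matrix(); y=np.arctan2(M[1,1],M[0,1])
print('pos',s['position'].round(1),'q',s['q'].round(2),'ft',s['ft_force'].round(1),'tq',s['wrist_torque'].round(2),'open',s['opening'].round(1))
if len(sys.argv)>3:
    t=np.array([float(v) for v in sys.argv[1:4]])
    print('shift',(M.T@(t-s['position'])/250).round(4),'turn',round((y-(1.5708+q))/np.pi,4))
E
python3 go.py 623.2 -143.7 150
```

```text
Traceback (most recent call last):
  File "go.py", line 5, in <module>
    print('pos',s['position'].round(1),'q',s['q'].round(2),'ft',s['ft_force'].round(1),'tq',s['wrist_torque'].round(2),'open',s['opening'].round(1))
                                                                                                                              ^^^^^^^^^^^^^^^^^^
AttributeError: 'float' object has no attribute 'round'
```

```bash
sed -i "s/s\['opening'\].round(1)/round(s['opening'],1)/" go.py; python3 go.py 623.2 -143.7 150
```

```text
pos [560.1  20.7 192.6] q [-0.17  0.45  1.38  0.    1.31 -2.02] ft [-1.   0.3 -1. ] tq [ 0.09 -0.02  0.02] open 46.6
shift [-0.0644 -0.7016  0.1703] turn 0.154
```

Carry over horizontally, then come down to just above the deck.

Call:
apply_moves(
  plan="1 -0.064 -0.702 0 0.154;1 -0.064 -0.702 0 0.154;1 -0.064 -0.702 0 0.154;1 -0.064 -0.702 0 0.154;1 -0.064 -0.702 0 0.154;1 -0.064 -0.702 0 0.154;1 -0.064 -0.702 0.1 0.154;1 -0.064 -0.702 0.17 0.154;1 -0.064 -0.702 0.17 0.154;1 -0.064 -0.702 0.17 0.154",
)

```text
t: 4.78
position: [623.0, -143.5, 150.2]
orientation: [-0.327, -3.123, -0.001]
ft_force: [0.4, -0.9, -0.3]
opening: 46.4
grasp_force: 30.0
```

```bash
python3 go.py 623.2 -143.7 137
python3 - <<'E'
from h import *
p,d=cam('side'); cv2.imwrite('pics/s4.png',cv2.resize(p[150:250,240:340,::-1],(600,600),interpolation=cv2.INTER_CUBIC))
E
```

```text
pos [ 623.  -143.5  150.2] q [-0.41  0.62  1.19  0.    1.33 -1.77] ft [ 0.4 -0.9 -0.3] tq [ 0.    0.01 -0.04] open 46.4
shift [-0.0011 -0.0007  0.0528] turn 0.0002
```

View pics/s4.png

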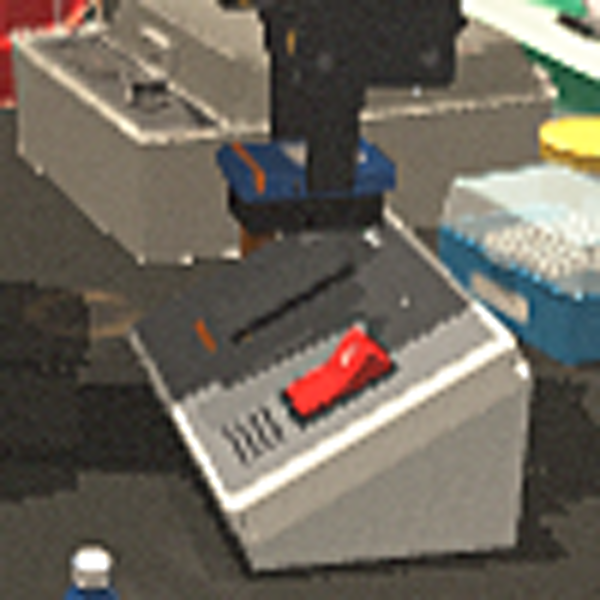

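The pack is level above the deck, orange end towards the robot, and clear of the rocker. Lower it slowly so the deck pivots it between the pads.

Call:
apply_moves(
  plan="1 0 0 0.03 0;1 0 0 0.044 0;1 0 0 0.048 0;1 0 0 0.052 0;1 0 0 0.056 0;1 0 0 0.06 0;1 0 0 0.064 0;1 0 0 0.068 0;1 0 0 0.072 0;1 0 0 0.076 0;1 0 0 0.08 0;1 0 0 0.08 0;1 0 0 0.08 0",
)

```text
t: 5.92
position: [621.8, -144.5, 132.1]
orientation: [-0.33, -3.121, -0.001]
ft_force: [-14.2, 4.4, 14.9]
opening: 46.6
grasp_force: 30.0
```

```bash
python3 go.py 623.2 -143.7 123
```

```text
pos [ 621.8 -144.5  132.1] q [-0.41  0.64  1.22 -0.    1.29 -1.77] ft [-14.2   4.4  14.9] tq [0.92 2.04 0.09] open 46.6
shift [-0.0051  0.0043  0.0365] turn -0.0005
```

Call:
apply_moves(
  plan="1 0 0 0.004 0;1 0 0 0.008 0;1 0 0 0.012 0;1 0 0 0.016 0;1 0 0 0.02 0;1 0 0 0.024 0;1 0 0 0.028 0;1 0 0 0.028 0;1 0 0 0.028 0",
)

```text
t: 6.67
position: [621.4, -144.4, 124.7]
orientation: [-0.33, -3.12, -0.002]
ft_force: [-15.1, 5.7, 12.6]
opening: 46.6
grasp_force: 30.0
```

```bash
python3 go.py 623.2 -143.7 123
python3 - <<'E'
from h import *
p,d=cam('side'); cv2.imwrite('pics/s5.png',cv2.resize(p[160:230,260:330,::-1],(600,600),interpolation=cv2.INTER_CUBIC))
E
```

```text
pos [ 621.4 -144.4  124.7] q [-0.41  0.65  1.23 -0.    1.27 -1.77] ft [-15.1   5.7  12.6] tq [0.93 2.1  0.14] open 46.6
shift [-0.0065  0.0042  0.0067] turn -0.0005
```

View pics/s5.png

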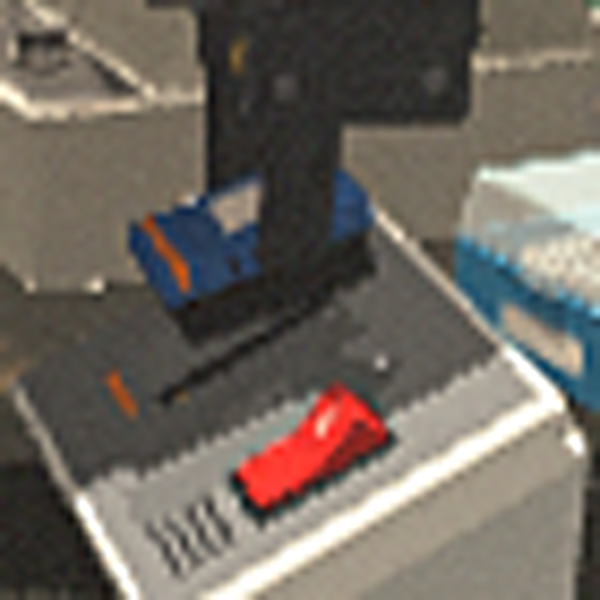

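The pack has pivoted to roughly 20–25° under light force, and the lower body is still just off parallel. Continue a little.

Call:
apply_moves(
  plan="1 0 0 0.004 0;1 0 0 0.008 0;1 0 0 0.012 0;1 0 0 0.012 0",
)

```text
t: 7.05
position: [621.5, -144.4, 121.5]
orientation: [-0.33, -3.12, -0.002]
ft_force: [-14.8, 5.5, 13.0]
opening: 46.7
grasp_force: 30.0
```

```bash
python3 go.py 623.2 -143.7 123
```

```text
pos [ 621.5 -144.4  121.5] q [-0.41  0.65  1.23 -0.    1.27 -1.77] ft [-14.8   5.5  13. ] tq [0.91 2.02 0.21] open 46.7
shift [-0.0062  0.0044 -0.0059] turn -0.0005
```

Call:
apply_moves(
  plan="1 0 0 0.004 0;1 0 0 0.008 0;1 0 0 0.012 0;1 0 0 0.012 0",
)

```text
t: 7.38
position: [621.6, -144.5, 118.5]
orientation: [-0.33, -3.12, -0.002]
ft_force: [-13.5, 4.4, 11.2]
opening: 46.3
grasp_force: 30.0
```

```bash
python3 go.py 623.2 -143.7 123
```

```text
pos [ 621.6 -144.5  118.5] q [-0.41  0.65  1.23 -0.    1.26 -1.77] ft [-13.5   4.4  11.2] tq [0.74 1.88 0.23] open 46.3
shift [-0.0055  0.0046 -0.018 ] turn -0.0005
```

```bash
cat > cap.py <<'E'
from h import *
from go import ex,ey,n,b
p,d=cam('side'); hsv=cv2.cvtColor(p,cv2.COLOR_RGB2HSV).astype(int)
B=(cloud('side',d)-b)@np.c_[ex,ey,n]
near=(abs(B[...,0])<90)&(abs(B[...,1])<45)&(B[...,2]>2)&(B[...,2]<60)&(d>0)
blue=near&(hsv[...,0]>100)&(hsv[...,0]<125)&(hsv[...,1]>110)&(hsv[...,2]>60)
org=near&((hsv[...,0]<20)|(hsv[...,0]>174))&(hsv[...,1]>110)&(hsv[...,2]>70)
top=near&(hsv[...,1]<90)&(hsv[...,2]>110)
for k,m in(('blue',blue),('orange',org),('label',top)):
    Q=B[m]; print(k,len(Q), Q.mean(0).round(1) if len(Q) else '', np.percentile(Q,[3,97],axis=0).round(1).tolist() if len(Q) else '')
Q=B[blue|org]
for j in range(-60,70,8):
    k=(Q[:,0]>=j)&(Q[:,0]<j+8)
    if k.sum()>4: print(j+4,'zmax',np.percentile(Q[k,2],90).round(1),'zmin',np.percentile(Q[k,2],10).round(1),'y',np.percentile(Q[k,1],[5,95]).round(1),k.sum())
E
python3 cap.py
```

```text
pos [ 621.6 -144.5  118.5] q [-0.41  0.65  1.23 -0.    1.26 -1.77] ft [-13.5   4.4  11.2] tq [0.74 1.88 0.23] open 46.3
blue 100 [  1.8 -15.2  30.4] [[-22.5, -29.0, 21.7], [47.2, 15.7, 34.0]]
orange 14 [-15.2 -10.2  32.8] [[-17.1, -28.0, 29.5], [-13.4, 15.6, 34.3]]
label 27 [15.7 -0.7 32.9] [[5.8, -15.1, 31.1], [31.5, 11.7, 34.0]]
-24 zmax 33.5 zmin 26.8 y [-27.2   6.6] 13
-16 zmax 33.9 zmin 28.4 y [-26.8  16.3] 19
-8 zmax 33.7 zmin 23.8 y [-27.9  11.1] 29
0 zmax 33.6 zmin 26.6 y [-27.8  13.2] 25
8 zmax 33.7 zmin 26.7 y [-28.6 -21.1] 10
40 zmax 26.7 zmin 21.7 y [-28.8 -25.1] 5
48 zmax 32.3 zmin 24.5 y [-27.1 -21.6] 9
```

The cap top is now parallel to the deck (z≈33.6 all along), so the tilt is done. One close picture to locate the pack relative to the bay.

Run:
```python
from h import *
p=np.load('side.npz')['p']; cv2.imwrite('pics/s6.png',cv2.resize(p[172:222,262:322,::-1],(720,600),interpolation=cv2.INTER_CUBIC))
```

```text
(no output)
```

View pics/s6.png

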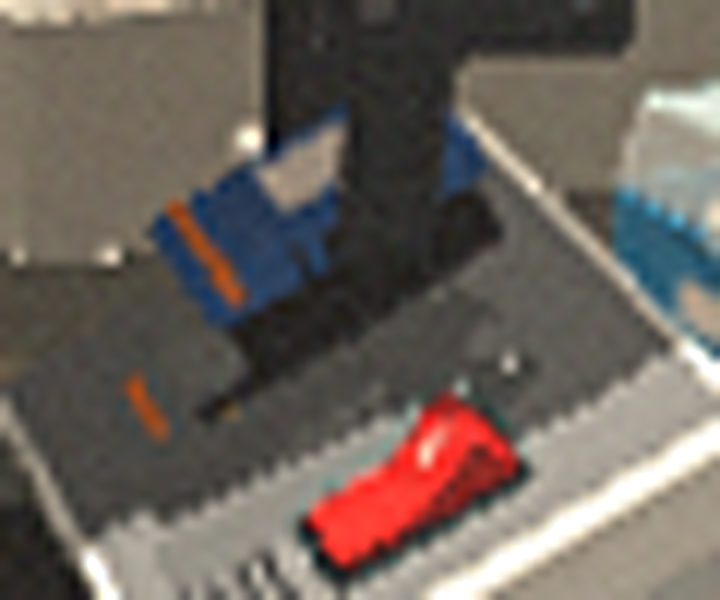

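The crop (×12) shows the band from (172,203) to (240,300) on the cap top, the deck's orange line from (132,380) to (165,437), and the bay's near low corner at about (200,415).

```bash
cat > rp.py <<'E'
from go import *
def ray(name,u,z):
    i=camera_info(name); f=192/np.tan(np.radians(i['vfov'])/2); Rm=cv2.Rodrigues(i['rvec'])[0]; c=-Rm.T@i['tvec']
    r=Rm.T@[(u[0]-i['cx'])/f,(u[1]-i['cy'])/f,1]; P=c+r*(((b+z*n)-c)@n)/(r@n); return ((P-b)@np.c_[ex,ey,n]).round(1)
E
python3 - <<'E'
from rp import *
s6=lambda u:np.array(u)/12+[262,172]-.46
s1=lambda u:np.array(u)/8+[255,175]-.44
c0=lambda u:np.array(u)/5.6+[190,140]-.41
for k,u,z in(('band far',(172,203),32),('band near',(240,300),32),('end far',(150,230),32),('line far',(132,380),0),('line near',(165,437),0),('bay low near',(200,415),0)): print(k,ray('side',s6(u),z))
for u in((140,228),(165,265),(330,113),(358,155),(196,255),(165,210)): print('s1',ray('side',s1(u),0))
for u in((500,211),(547,208),(487,98),(548,94),(554,190),(494,196)): print('c0',ray('top',c0(u),0))
# band on pack in top view: recompute in pack frame
i=camera_info('top')
def rz(u):
    f=192/np.tan(np.radians(i['vfov'])/2); Rm=cv2.Rodrigues(i['rvec'])[0]; c=-Rm.T@i['tvec']; r=Rm.T@[(u[0]-i['cx'])/f,(u[1]-i['cy'])/f,1]; return c+r*(32-c[2])/r[2]
for u in((163,450),(128,512),(173,455),(137,518),(45,458),(80,402)):
    w=rz(c0(u))[:2]-[496.5,182]; a=.745; print('pack frame',(w@np.array([[np.cos(a),-np.sin(a)],[np.sin(a),np.cos(a)]])).round(1))
E
```

```text
pos [ 621.6 -144.5  118.5] q [-0.41  0.65  1.23 -0.    1.26 -1.77] ft [-13.6   5.3  11.7] tq [0.79 1.9  0.22] open 46.5
band far [-15.2  22.9  32. ]
band near [-15.4 -39.4  32. ]
end far [-23.2  16.3  32. ]
line far [-45.2  16.6  -0. ]
line near [-45.7 -17.1   0. ]
bay low near [-36.  -16.7   0. ]
s1 [-46.1  18.9  -0. ]
s1 [-45.5 -15.4  -0. ]
s1 [34.3 19.6 -0. ]
s1 [ 32.1 -19.1   0. ]
s1 [-34.5 -20.9   0. ]
s1 [-35.  21.  -0.]
c0 [-43.8  16.9   0. ]
c0 [-44.2 -15.3  -0. ]
c0 [34.3 20.8  0. ]
c0 [ 33.9 -20.7  -0. ]
c0 [-32.1 -20.8  -0. ]
c0 [-33.1  20.3  -0. ]
pack frame [-28.1 -23.1]
pack frame [-30.9  24.8]
pack frame [-35.7 -23.6]
pack frame [-38.2  25.2]
pack frame [36.8 21.8]
pack frame [ 37.9 -22.9]
```

Call:
apply_moves(
  plan="1 0.006 0 -0.01 0;1 0.012 0 -0.021 0;1 0.03 0.001 -0.01 0;1 0.05 0.002 0.002 0;1 0.066 0.002 0.011 0;1 0.066 0.002 0.011 0;1 0.066 0.002 0.011 0",
)

```text
t: 8.02
position: [607.1, -141.5, 114.2]
orientation: [-0.331, -3.123, -0.0]
ft_force: [0.6, 0.4, -1.3]
opening: 46.6
grasp_force: 30.0
```

```bash
cat >> go.py <<'E'
print('TCP in bay',((s['position']-b)@np.c_[ex,ey,n]).round(2))
E
python3 cap.py
```

```text
pos [ 607.1 -141.5  114.2] q [-0.42  0.63  1.29 -0.    1.22 -1.78] ft [ 0.6  0.4 -1.3] tq [ 0.02 -0.05 -0.  ] open 46.6
TCP in bay [12.34 -1.13 41.84]
blue 104 [-13.7 -15.7  33.9] [[-37.3, -28.1, 26.1], [32.5, 15.4, 38.0]]
orange 19 [-33.5  -8.6  28.9] [[-47.5, -27.7, 2.2], [-28.3, 17.8, 38.2]]
label 27 [-0.8 -0.4 36.6] [[-9.4, -14.1, 35.6], [9.3, 11.0, 38.0]]
-40 zmax 36.7 zmin 29.6 y [-27.    6.4] 8
-32 zmax 38.0 zmin 30.1 y [-28.   14.5] 24
-24 zmax 37.6 zmin 29.7 y [-28.4   9.8] 30
-16 zmax 37.1 zmin 32.2 y [-26.4  15.1] 25
-8 zmax 36.2 zmin 29.1 y [-28.4 -18.1] 12
0 zmax 36.7 zmin 34.1 y [-25.1  11.7] 6
32 zmax 34.4 zmin 26.3 y [-26.1 -20.7] 10
```

Call:
apply_moves(
  plan="1 0 0.004 0 0;1 -0.004 0.004 0.007 0;1 -0.006 0.004 0.0105 0;1 -0.008 0.004 0.014 0;1 -0.01 0.004 0.0175 0;1 -0.012 0.004 0.021 0;1 -0.014 0.004 0.0245 0;1 -0.014 0.004 0.0245 0",
)

```text
t: 8.73
position: [611.0, -141.3, 108.2]
orientation: [-0.331, -3.124, -0.0]
ft_force: [0.2, -0.2, -1.5]
opening: 46.5
grasp_force: 30.0
```

```bash
python3 go.py
```

```text
pos [ 611.  -141.3  108.2] q [-0.42  0.65  1.28  0.    1.21 -1.78] ft [ 0.2 -0.2 -1.5] tq [-0.01  0.04  0.04] open 46.5
TCP in bay [12.61 -0.11 34.71]
```

No force and 3 mm below deck contact level, so it has entered the bay. Continue.

Call:
apply_moves(
  plan="1 -0.002 0 0.0035 0;1 -0.004 0 0.007 0;1 -0.006 0 0.0105 0;1 -0.008 0 0.014 0;1 -0.01 0 0.0175 0;1 -0.012 0 0.021 0;1 -0.014 0 0.0245 0;1 -0.016 0 0.028 0;1 -0.016 0 0.028 0",
)

```text
t: 9.48
position: [614.9, -142.1, 101.1]
orientation: [-0.331, -3.124, -0.0]
ft_force: [0.1, -0.6, -1.2]
opening: 47.0
grasp_force: 30.0
```

```bash
python3 cap.py
```

```text
pos [ 614.9 -142.1  101.1] q [-0.41  0.66  1.28 -0.    1.2  -1.77] ft [ 0.1 -0.6 -1.2] tq [-0.01  0.01  0.01] open 47.0
TCP in bay [12.54 -0.12 26.64]
blue 107 [-13.4 -14.1  18.8] [[-37.3, -27.6, 10.2], [32.5, 15.4, 22.5]]
orange 14 [-31.1 -11.3  19.6] [[-41.3, -24.5, 7.3], [-28.0, 9.8, 22.7]]
label 30 [ 2.9  0.7 20.2] [[-8.4, -14.7, 2.8], [46.1, 15.3, 23.3]]
-40 zmax 21.3 zmin 14.1 y [-23.4   7.8] 8
-32 zmax 22.5 zmin 14.8 y [-25.9  11.9] 26
-24 zmax 22.3 zmin 13.2 y [-26.5  12.2] 25
-16 zmax 22.4 zmin 14.7 y [-26.6  13.8] 26
-8 zmax 21.8 zmin 12.3 y [-26.6   3.4] 15
32 zmax 20.2 zmin 11.2 y [-25.8 -18.4] 11
```

Call:
apply_moves(
  plan="1 -0.002 0 0.0035 0;1 -0.004 0 0.007 0;1 -0.006 0 0.0105 0;1 -0.008 0 0.014 0;1 -0.01 0 0.0175 0;1 -0.01 0 0.0175 0",
)

```text
t: 10.03
position: [616.9, -142.5, 97.9]
orientation: [-0.331, -3.123, 0.0]
ft_force: [-5.5, 1.2, 7.3]
opening: 46.6
grasp_force: 35.3
```

```bash
python3 go.py
```

```text
pos [ 616.9 -142.5   97.9] q [-0.41  0.67  1.27 -0.    1.2  -1.77] ft [-5.5  1.2  7.3] tq [0.26 0.86 0.08] open 46.6
TCP in bay [12.72 -0.1  22.81]
```

Light contact at about 2.5 mm before home. Release, rise, close the fingers, then press on the cap.

Call:
apply_moves(
  plan="0.3 0 0 0 0;0.2 0 0 0 0;0.2 0 0 0 0;0.2 0 0 0 0;0.2 0 0 -0.06 0;0.2 0 0 -0.16 0;1 0 0 -0.16 0;1 0 0 -0.16 0;1 0 0 -0.16 0;1 0 0 -0.16 0;1 0 0 -0.16 0;1 0 0 -0.16 0;1 0 0 -0.16 0",
)

```text
t: 11.12
position: [617.2, -142.6, 136.5]
orientation: [-0.331, -3.123, -0.0]
ft_force: [-1.8, -1.2, -0.3]
opening: 25.4
grasp_force: 0.0
```

```bash
python3 cap.py
python3 - <<'E'
from go import *
# press: tip (19 mm below TCP) at bay (0,0,20)
t=b+20*n+[0,0,19]; print('above',(M.T@(t-s['position'])/250).round(4))
E
```

```text
pos [ 617.2 -142.6  136.5] q [-0.41  0.63  1.23 -0.    1.29 -1.77] ft [-1.8 -1.2 -0.3] tq [ 0.02 -0.01 -0.02] open 25.4
TCP in bay [32.3  -0.1  56.08]
blue 160 [ -3.6 -15.4  11.7] [[-38.7, -27.2, 3.4], [31.0, 13.8, 15.3]]
orange 15 [-33.4  -8.2  12.4] [[-42.0, -27.5, 4.4], [-30.8, 16.5, 15.3]]
label 54 [ 6.3 -1.7 14.1] [[-10.7, -15.0, 8.5], [30.7, 13.9, 15.6]]
-40 zmax 13.9 zmin 7.6 y [-25.7  12.1] 16
-32 zmax 14.9 zmin 8.0 y [-27.5  12. ] 18
-24 zmax 14.9 zmin 6.9 y [-25.8  12.2] 29
-16 zmax 14.8 zmin 8.5 y [-24.9  13.3] 25
-8 zmax 14.3 zmin 5.1 y [-26.2 -18.8] 11
0 zmax 15.1 zmin 6.8 y [-27.  -19.2] 11
8 zmax 14.3 zmin 7.6 y [-27.  -17.6] 11
16 zmax 14.1 zmin 5.3 y [-26.8 -19.1] 15
24 zmax 15.3 zmin 7.1 y [-26.6  12.6] 22
32 zmax 15.1 zmin 7.5 y [-26.1  12.3] 16
pos [ 617.2 -142.6  136.7] q [-0.41  0.63  1.23 -0.    1.29 -1.77] ft [-0.4 -0.3 -0.3] tq [ 0.02 -0.03  0.04] open 22.1
TCP in bay [32.4  -0.12 56.18]
above [0.0398 0.0004 0.1142]
```

Call:
apply_moves(
  plan="1 0.075 0 0.05 0;1 0.075 0 0.1 0;1 0.075 0 0.134 0;1 0.073 0 0.1375 0;1 0.071 0 0.141 0;1 0.069 0 0.1445 0;1 0.067 0 0.148 0;1 0.065 0 0.1515 0;1 0.065 0 0.1515 0",
)

```text
t: 11.92
position: [599.1, -138.6, 102.5]
orientation: [-0.33, -3.119, 0.0]
ft_force: [-25.1, 5.2, 34.9]
opening: 0.6
grasp_force: 21.7
```

```bash
python3 go.py
```

```text
pos [ 599.1 -138.6  102.5] q [-0.42  0.64  1.32 -0.    1.19 -1.78] ft [-25.1   5.2  34.9] tq [ 0.92  3.92 -0.02] open 0.6
TCP in bay [-7.600e-01  2.000e-02  3.594e+01]
```

Call:
apply_moves(
  plan="1 0 0 0 0;1 0 0 -0.06 0;1 0.02 0 -0.2 0;1 0.02 0 -0.3 0;1 0.02 0 -0.3 0;1 0.02 0 -0.3 0",
)

```text
t: 12.42
position: [597.2, -138.4, 175.2]
orientation: [0.331, 3.121, -0.001]
ft_force: [0.1, 0.3, 0.4]
opening: 0.0
grasp_force: 0.0
```

```bash
python3 cap.py
python3 - <<'E'
from go import *
z=np.load('side.npz'); B=(cloud('side',z['d'])-b)@np.c_[ex,ey,n]; p=z['p']
def med(x0,x1,y0,y1):
    k=(B[...,0]>x0)&(B[...,0]<x1)&(B[...,1]>y0)&(B[...,1]<y1)&(abs(B[...,2])<25); Q=B[k]; return np.median(Q[:,2]).round(2),len(Q)
print('cap',[med(x,x+20,-18,18) for x in(-32,-10,12)])
print('deck',[med(x,x+20,-80,-40) for x in(-50,-25,0,25,40)])
t=b+7*ex-102*ey+25*n+[0,0,19]; print('rocker',(M.T@(t-s['position'])/250).round(4))
cv2.imwrite('pics/s7.png',cv2.resize(p[172:240,255:335,::-1],(706,600),interpolation=cv2.INTER_CUBIC))
E
```

```text
pos [ 597.2 -138.4  175.2] q [-0.42  0.55  1.25  0.    1.34 -1.78] ft [0.1 0.3 0.4] tq [ 0.03 -0.01  0.04] open 0.0
TCP in bay [33.93 -0.18 99.85]
blue 162 [ -3.  -15.   11.8] [[-38.6, -26.8, 3.5], [31.2, 13.4, 15.6]]
orange 14 [-32.4  -9.7  13.2] [[-33.9, -26.3, 7.5], [-30.8, 13.2, 15.9]]
label 61 [ 4.8 -0.5 14.4] [[-11.1, -15.1, 12.7], [20.7, 15.0, 15.7]]
-40 zmax 14.3 zmin 8.8 y [-26.4  10.4] 16
-32 zmax 15.4 zmin 7.9 y [-26.7  12. ] 17
-24 zmax 15.1 zmin 5.8 y [-26.8  11.1] 29
-16 zmax 15.1 zmin 7.6 y [-25.9  11.9] 26
-8 zmax 14.7 zmin 4.9 y [-25.7 -18.9] 11
0 zmax 14.3 zmin 7.7 y [-27.6 -19.1] 11
8 zmax 15.6 zmin 9.4 y [-26.3  -1.1] 10
16 zmax 13.8 zmin 4.7 y [-25.5  -5.4] 15
24 zmax 14.9 zmin 6.9 y [-25.4  11.6] 24
32 zmax 14.5 zmin 5.6 y [-26.   11.5] 17
pos [ 596.6 -138.2  173.8] q [-0.42  0.56  1.25  0.    1.34 -1.78] ft [-0.9 -0.5 -0.3] tq [ 0.05 -0.03  0.02] open 0.3
TCP in bay [ 3.269e+01 -6.000e-02  9.887e+01]
cap [(np.float64(14.55), 41), (np.float64(14.54), 38), (np.float64(13.9), 39)]
deck [(np.float64(-0.05), 52), (np.float64(0.1), 52), (np.float64(0.11), 44), (np.float64(0.21), 55), (np.float64(0.39), 52)]
rocker [-0.0597 -0.4076  0.2313]
```

Cap top minus deck is 14.4 mm at the low end and 13.8 mm at the high end. One more press at the low end where the contacts are.

Call:
apply_moves(
  plan="1 0.056 0 0.1 0;1 0.056 0 0.2 0;1 0.056 0 0.29 0;1 0.056 0 0.311 0;1 0.052 0 0.318 0;1 0.048 0 0.325 0;1 0.044 0 0.332 0;1 0.041 0 0.337 0;1 0.041 0 0.337 0;1 0.041 0 0.337 0",
)

```text
t: 13.3
position: [581.9, -134.6, 92.2]
orientation: [-0.328, -3.112, -0.002]
ft_force: [-32.7, 7.9, 37.9]
opening: 0.7
grasp_force: 24.9
```

```bash
python3 go.py
```

```text
pos [ 581.9 -134.6   92.2] q [-0.42  0.63  1.38 -0.    1.14 -1.78] ft [-32.7   7.9  37.9] tq [1.11 5.04 0.02] open 0.7
TCP in bay [-21.16   0.38  35.81]
```

Same level at both ends, so it is seated. Lift and move over the rocker.

Call:
apply_moves(
  plan="1 0.02 0 -0.04 0;1 0.02 0 -0.2 0;1 0.02 0 -0.32 0;1 0.02 -0.2 -0.32 0;1 0 -0.407 -0.32 0;1 0 -0.407 -0.32 0;1 0 -0.407 -0.32 0;1 0 -0.407 -0.32 0",
)

```text
t: 13.97
position: [564.9, -236.0, 169.2]
orientation: [-0.334, -3.123, -0.001]
ft_force: [-0.9, 0.5, -0.6]
opening: 0.7
grasp_force: 0.0
```

Run:
```python
from go import *
for z in(40,25.5): print(z,(M.T@(b+10.7*ex-102*ey+z*n-s['position'])/250).round(4))
```

```text
pos [ 564.9 -236.   169.2] q [-0.59  0.56  1.25  0.    1.33 -1.95] ft [-0.9  0.5 -0.6] tq [-0.01  0.01  0.02] open 0.7
TCP in bay [  21.13 -102.35  100.29]
40 [-0.0847  0.0016  0.2296]
25.5 [-0.1138  0.0016  0.2798]
```

```bash
python3 cap.py|head -6
python3 - <<'E'
from h import *
p=np.load('side.npz')['p']; cv2.imwrite('pics/s8.png',cv2.resize(p[160:240,250:340,::-1],(675,600),interpolation=cv2.INTER_CUBIC))
E
```

```text
pos [ 564.9 -236.   169.2] q [-0.59  0.56  1.25  0.    1.33 -1.95] ft [-0.9  0.5 -0.6] tq [-0.01  0.01  0.02] open 0.7
TCP in bay [  21.13 -102.35  100.29]
blue 161 [ -3.6 -15.1  11.7] [[-38.6, -26.7, 3.7], [30.9, 14.2, 15.6]]
orange 13 [-32.4 -11.3  12.9] [[-33.9, -27.2, 7.4], [-30.8, 11.8, 15.0]]
label 79 [ 0.1  0.8 13.3] [[-45.0, -15.6, 2.3], [22.1, 20.4, 15.6]]
-40 zmax 14.6 zmin 7.9 y [-24.4  10.9] 16
```

Call:
apply_moves(
  plan="1 -0.085 0.0016 0.1 0;1 -0.085 0.0016 0.2 0;1 -0.085 0.0016 0.23 0;1 -0.089 0.0016 0.237 0;1 -0.093 0.0016 0.244 0;1 -0.097 0.0016 0.251 0;1 -0.101 0.0016 0.258 0;1 -0.105 0.0016 0.265 0;1 -0.109 0.0016 0.272 0;1 -0.114 0.0016 0.28 0;1 -0.114 0.0016 0.28 0",
)

```text
t: 14.93
position: [593.4, -241.3, 101.6]
orientation: [0.331, 3.123, -0.002]
ft_force: [-3.0, 2.2, 9.9]
opening: 0.8
grasp_force: 5.0
```

```bash
python3 go.py
```

```text
pos [ 593.4 -241.3  101.6] q [-0.57  0.67  1.25 -0.    1.22 -1.93] ft [-3.   2.2  9.9] tq [0.34 0.32 0.01] open 0.8
TCP in bay [  12.45 -101.57   27.26]
```

Call:
apply_moves(
  plan="1 -0.003 0 0.005 0;1 -0.003 0 0.005 0;1 0 0 -0.1 0;1 0 0 -0.3 0;1 0.3 0 -0.4 0;1 0.3 0 -0.4 0;1 0.3 0 -0.4 0;1 0.3 0 -0.4 0",
)

```text
t: 15.6
position: [518.9, -225.3, 201.5]
orientation: [0.332, 3.122, -0.002]
ft_force: [0.6, -1.2, -0.2]
opening: 0.6
grasp_force: 0.0
```

```bash
python3 cap.py|head -4
python3 - <<'E'
from go import *
z=np.load('side.npz');p=z['p']; B=(cloud('side',z['d'])-b)@np.c_[ex,ey,n]
k=(abs(B[...,1]+102)<9)&(abs(B[...,2])<30)
for x in range(-26,18,5):
    Q=B[k&(B[...,0]>x)&(B[...,0]<x+5)]; print(x+2.5,np.median(Q[:,2]).round(1),len(Q))
cv2.imwrite('pics/s9.png',cv2.resize(p[150:250,220:350,::-1],(780,600),interpolation=cv2.INTER_CUBIC))
E
```

```text
pos [ 518.9 -225.3  201.5] q [-0.62  0.45  1.35 -0.    1.34 -1.98] ft [ 0.6 -1.2 -0.2] tq [-0.04  0.01  0.03] open 0.6
TCP in bay [  -3.63 -101.44  151.8 ]
blue 160 [ -3.8 -14.9  11.8] [[-38.6, -27.9, 4.4], [31.0, 13.5, 15.4]]
orange 15 [-33.1 -13.3  12.8] [[-40.9, -27.5, 4.7], [-30.2, 8.5, 16.1]]
pos [ 519.7 -225.6  200.5] q [-0.62  0.46  1.35 -0.    1.34 -1.98] ft [ 0.9 -0.2 -0.5] tq [ 0.02 -0.01  0.01] open 0.4
TCP in bay [  -3.4  -101.5   150.58]
-23.5 12.9 7
-18.5 10.4 7
-13.5 7.7 7
-8.5 4.9 6
-3.5 4.2 8
1.5 5.1 8
6.5 4.8 6
11.5 5.0 6
16.5 1.3 5
```

View pics/s9.png

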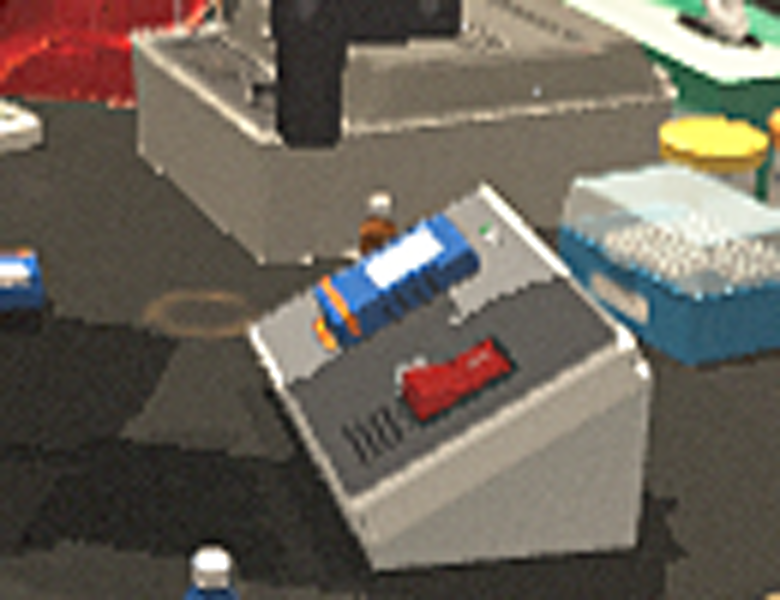

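The picture shows the pack seated flush, with its orange end low beside the orange line at (325,325). The rocker at (455,380) is on: its upper half is flat at 5 mm and its lower half is raised. The robot is clear of everything.

```bash
python3 -c "
from rig import *
print(sign_off())"
```

```text
the job is handed in; nothing more can be done
None
```

The large blue pack is pressed into the bay with its orange end at the low end and its cap flush to within the camera's 1 mm or so. The rocker was then snapped on, and the job was handed in at about 15.7 s with nothing else on the bench touched.

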